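# Level the wood lathe: pack and set its fourth foot

### The job

The lathe rocks because its adjustable foot with the red knob hangs clear of the bench. Lay the rubber-ended packing flat on the bench so that the foot stands well inside its rubber square, let go of it, then screw the foot down by the red knob until it just bears on the rubber: a light load, firmly touching, but not jacking the lathe up. Leave the knob and packing alone then, and leave the other things on the bench where they are.

Things in the scene. Friction and masses are not known exactly. Their poses are not given: they have to be found in the camera images.
- lathe: black wood lathe, fixed, 28 kg. Origin: bench, on the adjustable foot's axis; bed along its -y (x 65 to 155, top 106 mm high), +x away from the operator. The foot runs in a boss 50 mm wide, 40 to 72 mm high, on a cross beam towards +x. Nothing beyond y +25 or x -25; tailstock handwheel from y -160. Below 40 mm it is open all round the foot
- foot: upright screw, red knob (44 mm wide, 103 to 129 mm above origin), rubber-soled plate 36 mm wide. Origin: sole's underside, centre, 16.5 to 19 mm above bench at first; yaw turns with the knob. Clockwise from above lowers it 8 mm a turn, freely at 0.06 N m; bearing, load climbs 35 N a radian, torque 0.01 N m a newton. Stays where left. Fingers slip on the knob near 0.05 N m per N of grip
- packing: loose plywood packing strip 140 x 50 x 9 mm, 0.12 kg, with a black rubber square 52 x 50 mm glued on top of one end. Origin: under its centre; x along the strip to the rubber end, bare plywood from x = -70 to +18, rubber from +18 to +70. The rubber is worn: there the strip is 10 to 14 mm thick, nobody knows how much. The other three feet stand on such packings, fixed
- pad (a point): centre of the loose packing's rubber square, 44 mm from the packing's origin along its x and 12 mm above its underside (the worn top may lie 2 mm lower or higher); same axes as the packing
- offcut: bystander: bare plywood offcut 95 x 45 x 9 mm without rubber, origin under its centre
- gouge: bystander: turning gouge, 365 mm long, wooden handle, lying along its x, origin near its middle
- blank_a: bystander: round wooden blank, 54 mm wide, 130 high, standing, origin under its centre
- blank_b: bystander: round wooden blank, 62 mm wide, 100 high, standing, origin under its centre
- glue: bystander: white glue bottle, 60 mm wide, 170 high, standing, origin under its centre
- spanner: bystander: steel spanner 180 mm long lying along its x, origin under its centre
- mallet: bystander: dark wooden mallet standing on its head, 72 mm wide, 235 high, origin under its centre
Not all that is in view belongs to the job. Leave any orange look-alike of the packing alone.

How it is judged:
On the way:
1. the packing lies flat on the bench, let go, with the foot above its rubber square (axis within 8 mm of the square's centre, each way) and not yet bearing on it (x of foot in the frame of pad between -0.008 and 0.008 m and y of foot in the frame of pad between -0.008 and 0.008 m and angle between packing's own z axis and vertical below 0.03 rad and height (world z) of packing below 0.003 m and contact force between the fingers and packing below 0.3 N and contact force between foot and packing below 0.5 N and linear speed of packing below 0.02 m/s), for 0.2 s.
At the end, for the whole second after the job is handed in: The packing lies flat on the bench, the foot's axis within 8 mm of the centre of its rubber square along and across the strip, and the foot bears on it with 3 to 20 N; foot and packing at rest (x of foot in the frame of pad between -0.008 and 0.008 m and y of foot in the frame of pad between -0.008 and 0.008 m and angle between packing's own z axis and vertical below 0.03 rad and height (world z) of packing below 0.003 m and contact force between foot and packing between 3 and 20 N and angular speed of foot below 0.05 rad/s and linear speed of packing below 0.01 m/s); the robot touches nothing.
It fails at once if the foot is screwed down hard (over 40 N on the packing) (contact force between foot and packing above 40 N).
It fails at once if another thing on the bench is moved by more than 20 mm or tipped (distance of any of offcut, gouge, blank_a, blank_b, glue, spanner, mallet from where it was at the start of the episode above 0.02 m or angle between any of offcut, gouge, blank_a, blank_b, glue, spanner, mallet's own z axis and vertical above 0.3 rad).
It also fails if it takes over 72 s, if anything falls off the work surface, if the arm or the gripper's body presses on something with over 40 N, if the wrist force passes 120 N, or if a joint passes its speed limit or range.

### The arm

A 7-joint arm with a two-finger parallel gripper is mounted at the origin on the work surface. World frame = base frame: x ahead of the robot, y to its left, z up, the work surface at z = 0. Lengths are in m, angles in rad, forces in N, time in s.
With the tool pointing down it reaches from about 0.35 to 0.9 m from the base axis. Payload 8.1 kg.
Tool frame: the origin (TCP) lies on the centre line of the jaws, within the pads' length; the fingertips stand 22 mm ahead of it and the grasp point (between the pads) lies 3 mm ahead of it; z points along the fingers, y is the line along which they close (so a half turn about z gives the same grasp; the last joint's range is limited). The gripper opens to 92 mm and grips with 3 to 60 N. Pads are 19 mm wide; open, the fingers measure 130 mm over their backs; the gripper's body (75 mm by 190 mm) begins 47 mm behind the grasp point.
Start: joints at [-1.33, 0.434, 0.025, 1.573, -0.012, 1.134, -0.075], TCP at [0.211, 0.588, 0.249] pointing down, gripper open.
Joint ranges: [-2.62, 2.62], [-0.44, 2.09], [-1.27, 1.32], [0.08, 2.57], [-1.32, 4.46], [0.12, 2], [-2.74, 2.74]. Speed limits (rad/s): [2.22, 2.22, 3.01, 3.01, 3.14, 3.14, 3.14].

### API

Orientations are given as a 3x3 rotation matrix whose columns are the frame's x, y, z axes.
In Python, from bench import ctrl, imaging gives the robot as it stands. The module is installed in compiled form; this text tells all that it offers.
- The arm moves only by the shell command python3 -m crank 'ROWS' [OPENING]. ROWS is a JSON object of lists of equal length, an entry for each row: "linear": the shift along the tool's x, y, z in mm, a list of three; "delta_rot": the turn, a rotation vector about the tool's x, y, z in rad, a list of three. In form: {"linear": [[dx, dy, dz], ...], "delta_rot": [[ax, ay, az], ...]}. A call has 1 to 12 rows; each row is the pose to reach, as a shift and turn from the pose commanded when the call began, along the tool's axes at that moment; what a row does not reach only later rows make up. A row lasts 1/12 s, in which the tool goes at most 41.7 mm and 7.16 degrees, less where a joint would pass 70% of its speed; a pose out of reach is approached as far as the arm can. A call with a gripper value outside its range is refused whole. OPENING is the finger opening in mm, from 0 to 91.8, set as the call begins (- or left out, the last holds). The fingers move at their own pace and stop on an object; the grip force is fixed at half the most. Time passes only in rows, so rows that repeat a pose let the fingers close. It gives the time, the measured TCP pose, the force, the opening and the grip force at its end, in the units of the state.
- ctrl.sense(): the state, without advancing time (a new reading comes with each control period).
- imaging.camera(name): name is "scene" or "side" or "wrist"; returns a dict with "image" (480x640x3 uint8, blue, green, red), "camera_matrix" (3x3 intrinsics, pixels), "R" (3x3) and "t" (3): a world point X has camera coordinates R X + t; the wrist camera has in their place "tool_from_camera" (4x4, takes a point from camera to tool coordinates, whose origin is the TCP and whose axes are the flange's). Camera axes: x right, y down, z forward; pixel columns grow to the right and rows downward; lengths in m; the calibration is good to about 2 mm. A picture is of the moment at which its call begins: read the wrist's pose just before it. There is no depth.
- ctrl.finish_job(): hands the job in; it is judged then, once.
The state is a dict: "clock": time; "q": joint angles; "joint_velocities": joint speeds; "tau": joint torques, N m; "position": TCP position; "tool_rot": TCP orientation; "contact_force": force on the tool from outside, world axes, zero at the start; "wrist_torque": the same for the moment, N m; "width": finger opening in m; "grasp_force": force on a finger pad.
Only numpy, scipy, OpenCV 4.12 (cv2) and the standard library are available. Lean on these libraries where they do the work, as an engineer would, in place of code of your own. Each camera call takes 0.05 s, during which the arm holds its last target. There are 200 camera calls.

## Working session

There is one attempt and no reset: what is moved stays moved. The work goes in short steps, Python scripts to look and compute and a shell command to move; the robot and the scene stay as the last step left them, time stands still between calls to the robot, and variables do not carry over. Pictures are saved under pics/ and viewed, at most 10 in all, crops included, and the job is handed in when it is done.

```bash
mkdir -p pics
cat > h.py <<'E'
import numpy as np,cv2
from bench import ctrl,imaging
def ray(c,uv,tool=None):
    K=c["camera_matrix"];d=np.linalg.inv(K)@np.array([uv[0],uv[1],1.])
    if "R" in c:
        R=np.array(c["R"]);return -R.T@np.array(c["t"]),R.T@d
    T=np.array(c["tool_from_camera"]);P,Rt=tool
    return Rt@T[:3,3]+P,Rt@T[:3,:3]@d
def onz(c,uv,z,tool=None):
    o,d=ray(c,uv,tool);return o+d*(z-o[2])/d[2]
def proj(c,X):
    p=c["camera_matrix"]@(np.array(c["R"])@np.array(X)+c["t"]);return p[:2]/p[2]
def tri(rs):
    A=0;b=0
    for o,d in rs:
        d=d/np.linalg.norm(d);M=np.eye(3)-np.outer(d,d);A=A+M;b=b+M@o
    return np.linalg.solve(A,b)
def tool():
    s=ctrl.sense();return np.array(s["position"]),np.array(s["tool_rot"])
E
python3 - <<'E'
from h import *
for n in("scene","side","wrist"):
    c=imaging.camera(n);cv2.imwrite(f"pics/{n}0.png",c["image"]);print(n,c["camera_matrix"].tolist())
    if "R" in c: print((-np.array(c["R"]).T@c["t"]).round(3))
    else: print(c["tool_from_camera"])
print(tool())
E
```

```text
scene [[513.7254951338808, 0.0, 322.6337796756809], [0.0, 513.7254951338808, 236.63533238986417], [0.0, 0.0, 1.0]]
[ 1.006 -0.832  0.907]
side [[501.58122479708203, 0.0, 319.3559061484263], [0.0, 501.58122479708203, 237.53173446139925], [0.0, 0.0, 1.0]]
[ 0.408 -0.74   1.041]
wrist [[358.718579622983, 0.0, 320.1954345339101], [0.0, 358.718579622983, 233.82535719589512], [0.0, 0.0, 1.0]]
[[-7.39489614e-05 -9.54830677e-01 -2.97150422e-01  8.05665968e-02]
 [ 9.99999573e-01 -3.44331843e-04  8.57578041e-04 -4.80018905e-04]
 [-9.21160174e-04 -2.97150231e-01  9.54830295e-01 -1.35715755e-01]
 [ 0.00000000e+00  0.00000000e+00  0.00000000e+00  1.00000000e+00]]
(array([0.21056685, 0.588112  , 0.24813901]), array([[-9.41480436e-01,  3.37067503e-01, -2.94066459e-04],
       [ 3.37067617e-01,  9.41479782e-01, -1.11449153e-03],
       [-9.88012522e-05, -1.14839225e-03, -9.99999336e-01]]))
```

View pics/scene0.png

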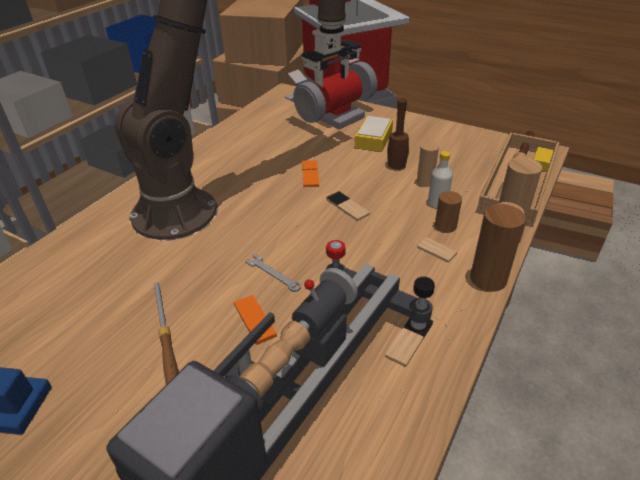

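View pics/side0.png

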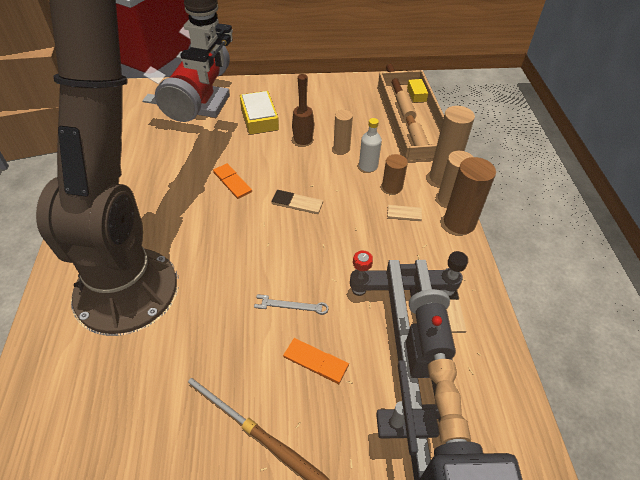

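The scene view shows the packing at (348,205) with its black end to the upper left, and the red knob at (336,249). In the side view, the packing is at (297,201) with its rubber at (283,198), and the knob is at (363,260). The orange look-alikes are separate from both.

Run:
```python
from h import *
C={};P={}
out=[]
for n,(x,y,w,h),kn in(("scene",(310,180,75,50),(336,249)),("side",(262,180,75,45),(363,260))):
    c=imaging.camera(n);C[n]=c;im=c["image"];hsv=cv2.cvtColor(im,cv2.COLOR_BGR2HSV)
    roi=im[y:y+h,x:x+w];H=hsv[y:y+h,x:x+w]
    dark=((H[...,2]<70)).astype(np.uint8)
    bg=np.median(roi.reshape(-1,3),0);print(n,"bg",bg)
    ply=((H[...,1].astype(int)<np.median(H[...,1])-25)&(H[...,2]>130)).astype(np.uint8)
    for nm,m in(("dark",dark),("ply",ply)):
        ct,_=cv2.findContours(m,0,1);k=max(ct,key=cv2.contourArea);M=cv2.moments(k)
        r=cv2.boxPoints(cv2.minAreaRect(k))+[x,y]
        print(nm,cv2.contourArea(k),M["m10"]/M["m00"]+x,M["m01"]/M["m00"]+y)
        z=.012 if nm=="dark" else .009
        hull=np.array([onz(c,p[0]+[x,y],z)[:2] for p in cv2.convexHull(k)]).astype(np.float32)
        rr=cv2.minAreaRect(hull);print("  world rect",np.round(rr[0],4),np.round(rr[1],4),round(rr[2],1), np.round(cv2.boxPoints(rr),3).tolist())
    red=((hsv[...,2]>60)&(hsv[...,1]>160)&((hsv[...,0]<6)|(hsv[...,0]>174))).astype(np.uint8)
    ct,_=cv2.findContours(red,0,1);k=[k for k in ct if cv2.pointPolygonTest(cv2.convexHull(k),kn,True)>-12];k=max(k,key=cv2.contourArea)
    b=cv2.boundingRect(k);print("knob box",b,cv2.contourArea(k));P[n]=(b[0]+b[2]/2-.5,b[1]+b[3]/2-.5)
    if n=="scene":a=im[170:350,300:460]
    else:a=im[170:350,250:480]
    out.append(cv2.resize(a,None,fx=2,fy=3.2*0+2,interpolation=cv2.INTER_CUBIC))
print("knob",tri([ray(C[n],P[n]) for n in C]),[onz(C[n],P[n],.116) for n in C])
cv2.imwrite("pics/crop.png",np.hstack(out))
```

```text
scene bg [ 94. 133. 175.]
dark 128.5 337.4098573281453 197.82619974059662
  world rect [0.3982 0.284 ] [0.0491 0.0474] 69.0 [[0.367000013589859, 0.27000001072883606], [0.41200000047683716, 0.2529999911785126], [0.42899999022483826, 0.2980000078678131], [0.38499999046325684, 0.3149999976158142]]Traceback (most recent call last):
  File "<stdin>", line 11, in <module>
ValueError: max() iterable argument is empty
```

```bash
cat > m.py <<'E'
from h import *
C={};P={}
out=[]
for n,(x,y,w,h),kn in(("scene",(310,180,75,50),(336,249)),("side",(262,180,75,45),(363,260))):
    c=imaging.camera(n);C[n]=c;im=c["image"];hsv=cv2.cvtColor(im,cv2.COLOR_BGR2HSV)
    roi=im[y:y+h,x:x+w];H=hsv[y:y+h,x:x+w]
    dark=((H[...,2]<70)).astype(np.uint8)
    bl=roi[...,0].astype(int);t=np.median(bl[dark==0])+22
    ply=cv2.morphologyEx((bl>t).astype(np.uint8),cv2.MORPH_OPEN,np.ones((3,3)))
    for nm,m in(("dark",dark),("ply",ply)):
        ct,_=cv2.findContours(m,0,1);k=max(ct,key=cv2.contourArea)
        z=.012 if nm=="dark" else .009
        hull=np.array([onz(c,p[0]+[x,y],z)[:2] for p in cv2.convexHull(k)]).astype(np.float32)
        rr=cv2.minAreaRect(hull);print(n,nm,np.round(rr[0],4),np.round(rr[1],4),round(rr[2],1), np.round(cv2.boxPoints(rr),3).tolist())
    red=((hsv[...,2]>60)&(hsv[...,1]>160)&((hsv[...,0]<6)|(hsv[...,0]>174))).astype(np.uint8)
    ct,_=cv2.findContours(red,0,1);k=[k for k in ct if cv2.pointPolygonTest(cv2.convexHull(k),kn,True)>-12];k=max(k,key=cv2.contourArea)
    b=cv2.boundingRect(k);print("knob box",b,cv2.contourArea(k));P[n]=(b[0]+b[2]/2-.5,b[1]+b[3]/2-.5)
    a=im[170:350,300:460] if n=="scene" else im[170:350,250:480]
    out.append(cv2.resize(a,None,fx=2,fy=2,interpolation=cv2.INTER_CUBIC))
print("knob",tri([ray(C[n],P[n]) for n in C]),[onz(C[n],P[n],.116) for n in C])
cv2.imwrite("pics/crop.png",np.hstack(out))
E
python3 m.py
```

```text
scene dark [0.3982 0.284 ] [0.0491 0.0474] 69.0 [[0.367000013589859, 0.27000001072883606], [0.41200000047683716, 0.2529999911785126], [0.42899999022483826, 0.2980000078678131], [0.38499999046325684, 0.3149999976158142]]Traceback (most recent call last):
  File "m.py", line 11, in <module>
    ct,_=cv2.findContours(m,0,1);k=max(ct,key=cv2.contourArea)
                                   ~~~^^^^^^^^^^^^^^^^^^^^^^^^
ValueError: max() iterable argument is empty
```

```bash
python3 - <<'E'
s=open('m.py').read()
s=s.replace("t=np.median(bl[dark==0])+22","t=cv2.threshold(roi[...,0][dark==0].reshape(-1,1),0,255,cv2.THRESH_OTSU)[0];print('t',t,np.percentile(bl,[5,25,50,75,90,99]))")
s=s.replace("k=max(ct,key=cv2.contourArea)\n        z","k=max(ct,key=cv2.contourArea) if ct else None\n        if k is None: continue\n        z")
s=s.replace('print("knob"','''
bk={"scene":(424,287),"side":(457.5,261)}
print("black knob",tri([ray(C[n],bk[n]) for n in C]))
print("knob"''',1)
open('m.py','w').write(s)
E
python3 m.py
```

```text
t 73.0 [ 41.  90.  94.  98. 101. 114.]
scene dark [0.3982 0.284 ] [0.0491 0.0474] 69.0 [[0.367000013589859, 0.27000001072883606], [0.41200000047683716, 0.2529999911785126], [0.42899999022483826, 0.2980000078678131], [0.38499999046325684, 0.3149999976158142]]
scene ply [0.4361 0.2784] [0.2326 0.2493] 28.4 [[0.27399998903274536, 0.3330000042915344], [0.3930000066757202, 0.11299999803304672], [0.5979999899864197, 0.2240000069141388], [0.4790000021457672, 0.4429999887943268]]
knob box (326, 240, 19, 19) 265.0
t 92.0 [ 45. 109. 115. 121. 132. 145.]
side dark [0.3971 0.2854] [0.0493 0.049 ] 69.2 [[0.36500000953674316, 0.2709999978542328], [0.41100001335144043, 0.2540000081062317], [0.42899999022483826, 0.30000001192092896], [0.382999986410141, 0.31700000166893005]]
side ply [0.4438 0.2696] [0.1762 0.2205] 86.6 [[0.328000009059906, 0.18799999356269836], [0.5490000247955322, 0.17499999701976776], [0.5590000152587891, 0.35100001096725464], [0.33899998664855957, 0.36399999260902405]]
knob box (353, 251, 19, 20) 286.0
black knob [ 0.79537051 -0.06086682  0.12765878]
knob [ 0.57391432 -0.05011419  0.13399583] [array([ 0.56384372, -0.03165655,  0.116     ]), array([ 0.57714269, -0.03666052,  0.116     ])]
```

View pics/crop.png

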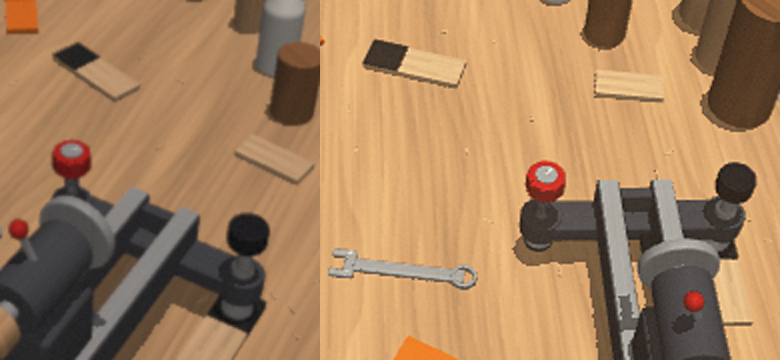

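Crop: the rubber end is clear in both views. The foot is under the red knob at side (358,285), and the spanner spans side (258–327, 304). The knob's triangulated z of 0.134 matches a foot about 18 mm up. Next I work out obstacle positions and the move to the first viewing pose.

```bash
cat >> h.py <<'E'
from scipy.spatial.transform import Rotation as Ro
def Rt(yaw,tilt=0):  # tool x along yaw (deg), tool down, then tilted about own y
    a=np.radians(yaw);x=np.array([np.cos(a),np.sin(a),0]);z=np.array([0,0,-1.]);y=np.cross(z,x)
    return np.c_[x,y,z]@Ro.from_euler('y',tilt,degrees=True).as_matrix()
def go(pos,R):
    p,r=tool();print("lin mm",(r.T@(np.array(pos)-p)*1000).round(1),"rot",Ro.from_matrix(r.T@R).as_rotvec().round(3))
E
python3 - <<'E'
from h import *
c=imaging.camera("side");s=imaging.camera("scene")
for n,uv in dict(mallet=(303,142),blankA=(343,150),glue=(370,167),offcut=(405,213),sp1=(258,304),sp2=(327,308),orange1=(232,180),orange2=(316,360),foot=(358,290)).items(): print(n,onz(c,uv,0).round(3))
for n,uv in dict(mallet=(398,165),sp1=(250,262),sp2=(297,288)).items(): print(n,onz(s,uv,0).round(3))
go([0.45,0.262,0.25],Rt(159))
print("q",np.round(ctrl.sense()["q"],2))
E
```

```text
mallet [0.471 0.545 0.   ]
blankA [0.596 0.498 0.   ]
glue [0.671 0.412 0.   ]
offcut [0.743 0.213 0.   ]
sp1 [ 0.327 -0.065  0.   ]
sp2 [ 0.494 -0.088  0.   ]
orange1 [0.249 0.379 0.   ]
orange2 [ 0.457 -0.223  0.   ]
foot [ 0.576 -0.04   0.   ]
mallet [0.477 0.561 0.   ]
sp1 [ 0.328 -0.068  0.   ]
sp2 [ 0.488 -0.089 -0.   ]
lin mm [-335.3 -226.6   -1.3] rot [-0.     0.     0.023]
q [-1.33  0.43  0.02  1.57 -0.01  1.13 -0.08]
```

```bash
python3 -m crank '{"linear":[[-335,-227,-1],[-335,-227,-1],[-335,-227,-1],[-335,-227,-1],[-335,-227,-1],[-335,-227,-1],[-335,-227,-1],[-335,-227,-1],[-335,-227,-1],[-335,-227,-1],[-335,-227,-1],[-335,-227,-1]],"delta_rot":[[0,0,0.02],[0,0,0.02],[0,0,0.02],[0,0,0.02],[0,0,0.02],[0,0,0.02],[0,0,0.02],[0,0,0.02],[0,0,0.02],[0,0,0.02],[0,0,0.02],[0,0,0.02]]}' 91
python3 - <<'E'
from h import *
t=tool();c=imaging.camera("wrist");cv2.imwrite("pics/w1.png",c["image"])
print(t[0],np.round(ctrl.sense()["q"],2))
E
```

```text
clock: 1.45
position: [0.4507, 0.26, 0.2499]
tool_rot: [[-0.933, 0.36, 0.001], [0.36, 0.933, -0.0], [-0.001, 0.0, -1.0]]
contact_force: [-1.8, 1.1, 0.0]
width: 0.0912
grasp_force: 0.0
[0.45067243 0.2599808  0.2499125 ] [-0.77  0.26  0.17  1.84 -0.05  1.05  0.63]
```

View pics/w1.png

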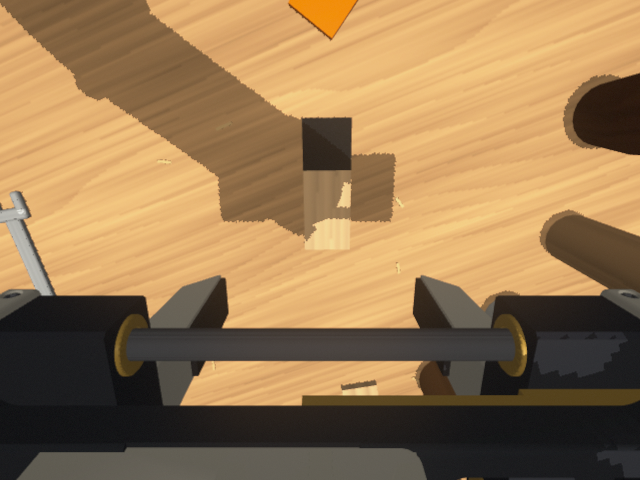

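Wrist view: the strip lies straight along the image, with its rubber at x 302–352, y 118–170 and its bare end at y 249 (x 305–350). The gripper yaw already matches the strip.

Run:
```python
from h import *
t=tool();c=imaging.camera("wrist")
g=cv2.cvtColor(c["image"],cv2.COLOR_BGR2HSV)[...,2];m=(g[100:185,290:365]<75).astype(np.uint8)
ct,_=cv2.findContours(m,0,1);k=max(ct,key=cv2.contourArea);b=cv2.boxPoints(cv2.minAreaRect(k))+[290,100];print(b)
w=np.array([onz(c,p,.012,t) for p in b]);rc=w.mean(0);print("rubber",rc,[np.linalg.norm(w[i]-w[i-1]).round(4) for i in range(4)])
e=[onz(c,p,.009,t) for p in((305,249.5),(351,249.5))];em=(e[0]+e[1])/2
d=rc-em;L=np.linalg.norm(d[:2]);yaw=np.degrees(np.arctan2(d[1],d[0]));print("end",em,"L",L,"yaw",yaw)
d=d[:2]/L;cen=rc[:2]-.044*d;print("centre",cen)
G=cen-.030*d
R=Rt(yaw,25)
# fingertip along tool z is 22mm ahead; fingertip target z 0.006
tip=np.r_[G,.006]
go(tip-R[:,2]*.022+[0,0,.06],R)
```

```text
[[301. 120.]
 [349. 120.]
 [349. 171.]
 [301. 171.]]
rubber [0.39757287 0.28677881 0.012     ] [np.float64(0.0503), np.float64(0.0476), np.float64(0.0503), np.float64(0.0496)]
end [0.50393224 0.25020358 0.009     ] L 0.1124725054166973 yaw 161.02275509770666
centre [0.43918137 0.27247033]
lin mm [-26.7   6.8 163.8] rot [ 0.007  0.436 -0.031]
```

```bash
python3 -m crank '{"linear":[[-5,2,30],[-12,4,60],[-18,6,95],[-24,7,130],[-27,7,164],[-27,7,164],[-27,7,164],[-27,7,164]],"delta_rot":[[0,0.1,0],[0,0.2,-0.01],[0,0.3,-0.02],[0,0.4,-0.02],[0,0.436,-0.02],[0,0.436,-0.02],[0,0.436,-0.02],[0,0.436,-0.02]]}'
python3 - <<'E'
from h import *
G=np.array([.43918,.27247])+.03*np.array([.944,-.33]);R=Rt(160.5,25);go(np.r_[G,.006]-R[:,2]*.022,R)
print(np.round(ctrl.sense()["q"],2))
E
```

```text
clock: 2.22
position: [0.4768, 0.2606, 0.0872]
tool_rot: [[-0.855, 0.335, -0.395], [0.302, 0.942, 0.146], [0.421, 0.006, -0.907]]
contact_force: [-0.2, 0.1, 1.1]
width: 0.0911
grasp_force: 0.0
lin mm [-25.7  -1.6  55.6] rot [0.006 0.001 0.001]
[-0.47  0.67  0.09  1.7  -0.38  1.13  1.07]
```

```bash
python3 -m crank '{"linear":[[-9,0,18],[-17,0,36],[-26,-1,55],[-26,-1,55],[-26,-1,55]],"delta_rot":[[0,0,0],[0,0,0],[0,0,0],[0,0,0],[0,0,0]]}'
python3 -m crank '{"linear":[[0,0,0],[0,0,0],[0,0,0],[0,0,0],[0,0,0],[0,0,0],[0,0,0],[0,0,0]],"delta_rot":[[0,0,0],[0,0,0],[0,0,0],[0,0,0],[0,0,0],[0,0,0],[0,0,0],[0,0,0]]}' 40
```

```text
clock: 2.63
position: [0.4772, 0.2595, 0.0273]
tool_rot: [[-0.855, 0.336, -0.395], [0.302, 0.942, 0.147], [0.421, 0.006, -0.907]]
contact_force: [-0.4, -0.1, -0.9]
width: 0.0909
grasp_force: 0.0
clock: 3.3
position: [0.4774, 0.2579, 0.025]
tool_rot: [[-0.854, 0.338, -0.396], [0.305, 0.941, 0.146], [0.422, 0.004, -0.906]]
contact_force: [-1.2, -0.2, 2.3]
width: 0.0494
grasp_force: 30.0
```

```bash
python3 -m crank '{"linear":[[8,0,-18],[17,0,-36],[14,-10,-38],[10,-20,-40],[6,-30,-42],[2,-40,-43],[-2,-52,-45],[-6,-64,-47],[-10,-76,-49],[-13,-88,-50],[-14,-94,-51],[-14,-94,-51]],"delta_rot":[[0,0,0],[0,0,0],[-0.05,0,0.108],[-0.1,0,0.217],[-0.15,0,0.325],[-0.2,0,0.433],[-0.25,0,0.541],[-0.3,0,0.65],[-0.35,0,0.758],[-0.4,0,0.866],[-0.45,0,0.974],[-0.5,0,1.082]]}'
python3 - <<'E'
from h import *
s=ctrl.sense();R=tool()[1];print(np.round(s["q"],2),"yaw",np.degrees(np.arctan2(R[1,0],R[0,0])),"lin to (.462,.07,.067)",R.T@(np.array([.462,.07,.067])-tool()[0])*1000)
E
```

```text
clock: 4.3
position: [0.478, 0.1551, 0.0645]
tool_rot: [[-0.022, 1.0, -0.012], [0.906, 0.025, 0.422], [0.423, -0.002, -0.906]]
contact_force: [0.8, 0.7, -0.8]
width: 0.0493
grasp_force: 30.0
[-0.27  0.52  0.2   2.14 -0.94  0.68  0.72] yaw 91.40044729971251 lin to (.462,.07,.067) [-75.68245485 -18.11315978 -38.00735094]
```

```bash
python3 -m crank '{"linear":[[-7,-2,-4],[-14,-4,-7],[-21,-5,-11],[-28,-7,-14],[-35,-8,-18],[-42,-10,-21],[-49,-12,-25],[-56,-14,-28],[-63,-15,-32],[-70,-17,-35],[-76,-18,-38],[-76,-18,-38]],"delta_rot":[[-0.05,0,0.108],[-0.1,0,0.217],[-0.15,0,0.325],[-0.2,0,0.433],[-0.25,0,0.541],[-0.3,0,0.65],[-0.35,0,0.758],[-0.4,0,0.866],[-0.45,0,0.974],[-0.5,0,1.082],[-0.5,0,1.082],[-0.5,0,1.082]]}'
python3 - <<'E'
from h import *
s=ctrl.sense();R=tool()[1];print(np.round(s["q"],2),"yaw",np.degrees(np.arctan2(R[1,0],R[0,0])),"lin to",R.T@(np.array([.462,.062,.057])-tool()[0])*1000, "rotvec", Ro.from_matrix(R.T@Rt(-45,25)).as_rotvec())
E
```

```text
clock: 5.3
position: [0.4711, 0.0695, 0.0914]
tool_rot: [[0.845, 0.404, 0.351], [0.366, -0.915, 0.171], [0.391, -0.016, -0.92]]
contact_force: [0.2, 0.7, -0.4]
width: 0.049
grasp_force: 30.0
[-0.2   0.31  0.03  2.41 -1.32  0.12 -0.04] yaw 23.43101363619266 lin to [-23.83011913   3.76420129  27.17307653] rotvec [-0.50108162  0.04022514  1.0916769 ]
```

Run:
```python
from h import *
go([.50,.14,.065],Rt(52,25))
```

```text
lin mm [ 39.9 -52.4  46.5] rot [ 0.186  0.03  -0.456]
```

```bash
python3 -m crank '{"linear":[[10,-13,11],[20,-26,22],[30,-39,34],[40,-52,46],[40,-52,46],[40,-52,46],[40,-52,46]],"delta_rot":[[0.045,0.01,-0.11],[0.09,0.02,-0.22],[0.13,0.03,-0.33],[0.186,0.03,-0.456],[0.186,0.03,-0.456],[0.186,0.03,-0.456],[0.186,0.03,-0.456]]}'
python3 - <<'E'
from h import *
print(np.round(ctrl.sense()["q"],2));p,R=tool();go([.50,.14,.0275],Rt(52,25))
E
```

```text
clock: 5.88
position: [0.4995, 0.139, 0.0642]
tool_rot: [[0.558, 0.789, 0.258], [0.715, -0.614, 0.334], [0.421, -0.002, -0.907]]
contact_force: [0.2, -0.6, -1.2]
width: 0.0493
grasp_force: 30.0
[-0.02  0.46 -0.21  2.28 -1.18  0.2   0.29]
lin mm [-14.5  -0.1  33.8] rot [-0.002  0.001  0.001]
```

```bash
python3 -m crank '{"linear":[[-5,0,11],[-10,0,22],[-14,0,33],[-15,0,35],[-15,0,35]],"delta_rot":[[0,0,0],[0,0,0],[0,0,0],[0,0,0],[0,0,0]]}'
python3 -m crank '{"linear":[[0,0,0],[0,0,0],[0,0,0],[0,0,0],[0,0,0],[8,0,-18],[21,0,-45],[34,0,-72],[46,0,-99],[50,0,-108],[50,0,-108]],"delta_rot":[[0,0,0],[0,0,0],[0,0,0],[0,0,0],[0,0,0],[0,0,0],[0,0,0],[0,0,0],[0,0,0],[0,0,0],[0,0,0]]}' 75
python3 - <<'E'
from h import *
R=tool()[1];print("rotvec to vertical",Ro.from_matrix(R.T@Rt(52,0)).as_rotvec());go([.44,.12,.26],Rt(52))
print(np.round(ctrl.sense()["q"],2))
E
```

```text
clock: 6.3
position: [0.5047, 0.138, 0.032]
tool_rot: [[0.562, 0.789, 0.248], [0.716, -0.614, 0.332], [0.414, -0.009, -0.91]]
contact_force: [0.2, 0.6, -1.8]
width: 0.0493
grasp_force: 30.0
clock: 7.22
position: [0.5069, 0.1396, 0.1545]
tool_rot: [[0.556, 0.792, 0.252], [0.718, -0.61, 0.335], [0.419, -0.005, -0.908]]
contact_force: [0.4, 0.1, -1.0]
width: 0.075
grasp_force: 0.0
rotvec to vertical [-0.00659289 -0.43240185  0.00596132]
lin mm [  -7.   -41.6 -119.2] rot [-0.007 -0.432  0.006]
[-0.34  0.28  0.19  2.21 -0.84  0.47 -0.1 ]
```

```bash
python3 -m crank '{"linear":[[0,0,-30],[0,-5,-60],[-5,-20,-90],[-7,-30,-110],[-7,-30,-110],[-7,-30,-110]],"delta_rot":[[0,-0.11,0],[0,-0.22,0],[0,-0.33,0],[0,-0.432,0],[0,-0.432,0],[0,-0.432,0]]}'
python3 -m crank '{"linear":[[0,0,0],[0,0,0],[0,0,0],[0,0,0],[0,0,0],[0,0,0],[0,0,0],[0,0,0],[0,0,0],[0,0,0],[0,0,0],[0,0,0]],"delta_rot":[[0,0,-0.12],[0,0,-0.24],[0,0,-0.36],[0,0,-0.48],[0,0,-0.6],[0,0,-0.72],[0,0,-0.84],[0,0,-0.96],[0,0,-1.08],[0,0,-1.2],[0,0,-1.32],[0,0,-1.44]]}'
python3 -m crank '{"linear":[[0,0,0],[0,0,0],[0,0,0],[0,0,0],[0,0,0],[0,0,0],[0,0,0],[0,0,0],[0,0,0],[0,0,0],[0,0,0],[0,0,0]],"delta_rot":[[0,0,-0.12],[0,0,-0.24],[0,0,-0.36],[0,0,-0.48],[0,0,-0.6],[0,0,-0.72],[0,0,-0.84],[0,0,-0.96],[0,0,-1.08],[0,0,-1.2],[0,0,-1.32],[0,0,-1.44]]}'
python3 - <<'E'
from h import *
t=tool();c=imaging.camera("wrist");cv2.imwrite("pics/w2.png",c["image"]);print(np.round(ctrl.sense()["q"],2))
c=imaging.camera("side");cv2.imwrite("pics/s2.png",c["image"])
E
```

```text
clock: 7.72
position: [0.4515, 0.119, 0.2499]
tool_rot: [[0.606, 0.796, -0.008], [0.796, -0.606, 0.001], [-0.004, -0.008, -1.0]]
contact_force: [0.2, 1.4, -0.9]
width: 0.075
grasp_force: 0.0
clock: 8.72
position: [0.4496, 0.1153, 0.2465]
tool_rot: [[-0.71, 0.704, -0.011], [0.704, 0.71, 0.005], [0.012, -0.004, -1.0]]
contact_force: [0.3, -0.2, 0.4]
width: 0.075
grasp_force: 0.0
clock: 9.72
position: [0.4496, 0.1154, 0.2465]
tool_rot: [[-0.791, -0.612, -0.012], [-0.612, 0.791, 0.006], [0.006, 0.011, -1.0]]
contact_force: [-0.9, -0.0, 0.2]
width: 0.075
grasp_force: 0.0
[-0.42  0.18  0.07  1.95 -0.03  1.02  1.9 ]
```

View pics/w2.png

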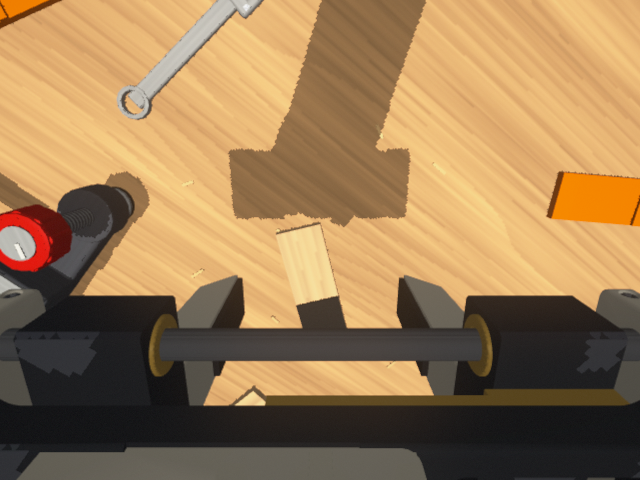

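Wrist view: the bare end is at (276,233)–(319,224), and the rubber joint is at (298,306)–(338,297). The red knob's silver top is at (17,242), and the foot plate is at about (120,202).

Run:
```python
from h import *
t=tool();c=imaging.camera("wrist")
a,b,e,f=[onz(c,p,.009,t) for p in((276,233.5),(319.5,224),(298,306),(338.5,297))]
print("w",np.linalg.norm(a-b),np.linalg.norm(e-f),"len(88)",np.linalg.norm((a+b-e-f)/2))
d=((e+f)-(a+b))[:2];d2=(e-a)[:2];d3=(f-b)[:2]
print([np.degrees(np.arctan2(*x[::-1])) for x in(d,d2,d3)])
yaw=np.degrees(np.arctan2(d[1],d[0]));d/=np.linalg.norm(d)
cen=((a+b+e+f)/4)[:2]+.026*d;print("centre",cen,"yaw",yaw,"knob top",onz(c,(17,242),.148,t),"plate",onz(c,(116,207),.018,t))
G=cen-.042*d;print("G",G);R=Rt(yaw+180)
go(np.r_[G,.004+.022],R)
s=imaging.camera("side")["image"][170:350,200:430];cv2.imwrite("pics/c3.png",cv2.resize(s,None,fx=3,fy=3,interpolation=cv2.INTER_CUBIC))
```

```text
w 0.04850898035880125 0.04819715650298197 len(88) 0.09041309287466112
[np.float64(51.64470961334779), np.float64(51.738318058726364), np.float64(51.55027264723253)]
centre [0.52963863 0.17069844] yaw 51.64470961334779 knob top [ 0.57258704 -0.0504377   0.148     ] plate [ 0.5779661  -0.04945899  0.018     ]
G [0.50357611 0.13776297]
lin mm [-58.  -16.7 220.5] rot [ 0.011 -0.005 -0.252]
```

View pics/c3.png

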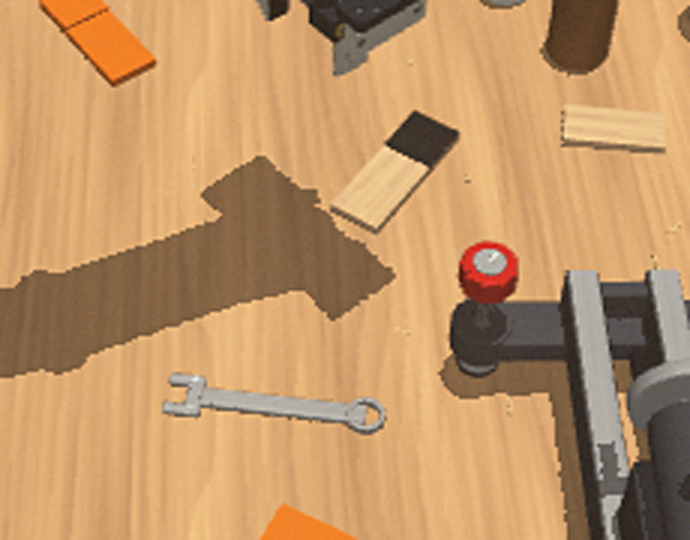

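Side view: the packing lies flat near crop (395,170), clear of the spanner and the lathe. Regrasp it with the tool upright.

```bash
python3 -m crank '{"linear":[[-20,-6,30],[-40,-12,60],[-58,-17,95],[-58,-17,130],[-58,-17,160],[-58,-17,170],[-58,-17,170]],"delta_rot":[[0.01,0,-0.1],[0.01,0,-0.2],[0.011,-0.005,-0.252],[0.011,-0.005,-0.252],[0.011,-0.005,-0.252],[0.011,-0.005,-0.252],[0.011,-0.005,-0.252]]}'
python3 - <<'E'
from h import *
go([.5036,.1378,.026],Rt(231.6))
E
```

```text
clock: 10.5
position: [0.5033, 0.1367, 0.0756]
tool_rot: [[-0.62, -0.784, -0.003], [-0.784, 0.62, -0.004], [0.005, 0.0, -1.0]]
contact_force: [-0.7, -0.0, 0.2]
width: 0.0753
grasp_force: 0.0
lin mm [-1.3  0.4 49.6] rot [ 0.    -0.005  0.001]
```

```bash
python3 -m crank '{"linear":[[-1,0,20],[-1,0,40],[-1,0,49],[-1,0,49],[-1,0,49]],"delta_rot":[[0,0,0],[0,0,0],[0,0,0],[0,0,0],[0,0,0]]}'
python3 -m crank '{"linear":[[0,0,0],[0,0,0],[0,0,0],[0,0,0],[0,0,0],[0,0,0],[0,0,-10],[0,0,-25],[0,0,-25]],"delta_rot":[[0,0,0],[0,0,0],[0,0,0],[0,0,0],[0,0,0],[0,0,0],[0,0,0],[0,0,0],[0,0,0]]}' 40
python3 - <<'E'
from h import *
# tool yaw 231.6 -> 135; rubber 75 mm short of foot
d=np.array([.7071,-.7071]);F=np.array([.5735,-.050]);G=F-.086*d
go(np.r_[G-.075*d,.05],Rt(135));print(G)
E
```

```text
clock: 10.92
position: [0.5065, 0.1383, 0.0303]
tool_rot: [[-0.619, -0.786, 0.003], [-0.786, 0.619, -0.002], [-0.0, -0.003, -1.0]]
contact_force: [-0.0, -0.9, -0.0]
width: 0.0749
grasp_force: 0.0
clock: 11.67
position: [0.5072, 0.1385, 0.0564]
tool_rot: [[-0.618, -0.786, 0.005], [-0.786, 0.618, -0.001], [-0.002, -0.004, -1.0]]
contact_force: [-0.2, -0.6, -2.1]
width: 0.048
grasp_force: 30.0
lin mm [88.1 -8.8  6.3] rot [-0.002  0.005  1.69 ]
[0.5126894 0.0108106]
```

```bash
python3 -m crank '{"linear":[[0,0,10],[0,0,20],[0,0,26],[0,0,26],[0,0,26],[0,0,26]],"delta_rot":[[0,0,0],[0,0,0],[0,0,0],[0,0,0],[0,0,0],[0,0,0]]}'
python3 -m crank '{"linear":[[0,0,0],[0,0,0],[0,0,0],[0,0,3],[0,0,5],[0,0,5],[0,0,5],[0,0,5]],"delta_rot":[[0,0,0],[0,0,0],[0,0,0],[0,0,0],[0,0,0],[0,0,0],[0,0,0],[0,0,0]]}' 65
```

```text
clock: 12.17
position: [0.5055, 0.138, 0.027]
tool_rot: [[-0.618, -0.786, 0.0], [-0.786, 0.618, -0.003], [0.002, -0.002, -1.0]]
contact_force: [0.7, 0.4, -0.4]
width: 0.0495
grasp_force: 30.0
clock: 12.83
position: [0.506, 0.1382, 0.0231]
tool_rot: [[-0.618, -0.786, 0.002], [-0.786, 0.618, -0.002], [0.001, -0.003, -1.0]]
contact_force: [0.3, -0.7, -0.1]
width: 0.0651
grasp_force: 0.0
```

```bash
python3 -m crank '{"linear":[[0,0,0],[0,0,0],[0,0,0],[0,0,0],[0,0,0],[0,0,0]],"delta_rot":[[0,0,0],[0,0,0],[0,0,0],[0,0,0],[0,0,0],[0,0,0]]}' 40
python3 -m crank '{"linear":[[0,0,-10],[0,0,-25],[0,0,-25],[0,0,-25]],"delta_rot":[[0,0,0],[0,0,0],[0,0,0],[0,0,0]]}'
python3 - <<'E'
from h import *
# where is rubber relative to tool? side + scene dark mask near expected
t=tool();px=-t[1][:,0]
exp=t[0]+px*.086;exp[2]=.037
for n in("side","scene"):
    c=imaging.camera(n);u,v=proj(c,exp).astype(int);H=cv2.cvtColor(c["image"],cv2.COLOR_BGR2HSV)[...,2][v-25:v+25,u-30:u+30]
    ct,_=cv2.findContours((H<60).astype(np.uint8),0,1);ct=[k for k in ct if 60<cv2.contourArea(k)<700]
    for k in ct:
        h=np.array([onz(c,p[0]+[u-30,v-25],.037)[:2] for p in cv2.convexHull(k)],np.float32);r=cv2.minAreaRect(h)
        print(n,exp.round(4),np.round(r[0],4),np.round(r[1],4),round(r[2],1))
d=np.array([.7071,-.7071]);F=np.array([.5735,-.050]);G=F-.086*d
go(np.r_[G-.075*d,.045],Rt(135))
E
```

```text
clock: 13.33
position: [0.5061, 0.1382, 0.0233]
tool_rot: [[-0.618, -0.786, 0.002], [-0.786, 0.618, -0.002], [0.0, -0.003, -1.0]]
contact_force: [-1.2, 0.3, 1.4]
width: 0.0497
grasp_force: 30.0
clock: 13.67
position: [0.5066, 0.1384, 0.0491]
tool_rot: [[-0.618, -0.786, 0.004], [-0.786, 0.618, -0.001], [-0.001, -0.004, -1.0]]
contact_force: [-0.4, 1.0, -1.9]
width: 0.0494
grasp_force: 30.0
side [0.5598 0.206  0.037 ] [0.5271 0.1874] [0.0894 0.1554] 61.7
side [0.5598 0.206  0.037 ] [0.5199 0.2816] [0.042  0.0848] 80.9
scene [0.5598 0.206  0.037 ] [0.5246 0.1999] [0.0997 0.0927] 45.0
lin mm [87.  -9.6  3.1] rot [-0.002  0.002  1.69 ]
```

```bash
python3 -m crank '{"linear":[[7,-1,0],[14,-2,0],[21,-3,0],[28,-4,0],[35,-5,0],[42,-6,0],[50,-7,0],[58,-8,0],[66,-9,0],[74,-10,0],[81,-10,0],[87,-10,0]],"delta_rot":[[0,0,0.12],[0,0,0.24],[0,0,0.36],[0,0,0.48],[0,0,0.6],[0,0,0.72],[0,0,0.84],[0,0,0.96],[0,0,1.08],[0,0,1.2],[0,0,1.32],[0,0,1.44]]}'
python3 -m crank '{"linear":[[0,0,0],[0,0,0],[0,0,0],[0,0,0],[0,0,0]],"delta_rot":[[0,0,0.12],[0,0,0.25],[0,0,0.25],[0,0,0.25],[0,0,0.25]]}'
python3 - <<'E'
from h import *
t=tool();px=-t[1][:,0]
out=[]
for n in("side","scene"):
    c=imaging.camera(n);e=t[0]+px*.084;e[2]=.036;u,v=proj(c,e).astype(int);print(n,u,v)
    out.append(cv2.resize(c["image"][v-40:v+40,u-50:u+50],None,fx=4,fy=4,interpolation=cv2.INTER_CUBIC))
cv2.imwrite("pics/c4.png",np.hstack(out))
d=np.array([.7071,-.7071]);F=np.array([.5735,-.050]);G=F-.084*d
go(np.r_[G-.06*d,.026],Rt(135));go(np.r_[G,.026],Rt(135));print(np.round(ctrl.sense()["q"],2))
E
```

```text
clock: 14.77
position: [0.4594, 0.0631, 0.0478]
tool_rot: [[-0.857, 0.516, 0.001], [0.516, 0.857, -0.003], [-0.002, -0.002, -1.0]]
contact_force: [-0.8, 0.6, -0.7]
width: 0.0498
grasp_force: 30.0
clock: 15.18
position: [0.4599, 0.0637, 0.048]
tool_rot: [[-0.71, 0.704, 0.001], [0.704, 0.71, -0.002], [-0.003, -0.001, -1.0]]
contact_force: [-0.6, -1.0, -1.9]
width: 0.0497
grasp_force: 30.0
side 334 268
scene 326 259
lin mm [-16.5  -0.2  22.2] rot [-0.     0.003  0.003]
lin mm [-76.5  -0.4  22.4] rot [-0.     0.003  0.003]
[-0.62  0.51  0.49  2.19 -0.46  0.54  1.  ]
```

View pics/c4.png

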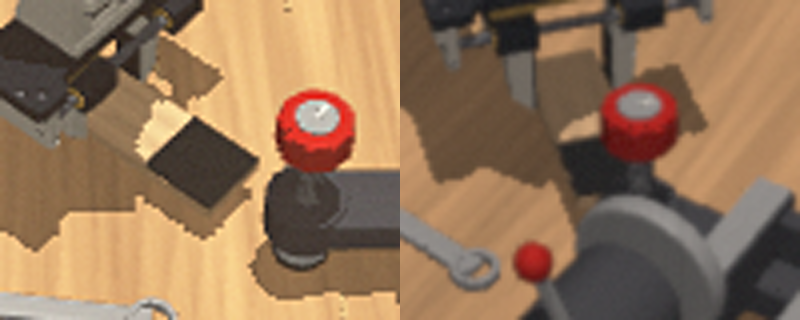

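Crop: the strip is held level, with its rubber at crop (200,163), pointing at the foot at (300,250) and just short of it. I lower it to just off the bench and measure where the rubber is.

```bash
python3 -m crank '{"linear":[[0,0,10],[0,0,20],[0,0,23],[0,0,23],[0,0,23]],"delta_rot":[[0,0,0],[0,0,0],[0,0,0],[0,0,0],[0,0,0]]}'
python3 - <<'E'
from h import *
t=tool();px=-t[1][:,0];e=t[0]+px*.084;e[2]=.013
c=imaging.camera("side");u,v=proj(c,e).astype(int);H=cv2.cvtColor(c["image"],cv2.COLOR_BGR2HSV)[...,2]
w=H[v-14:v+16,u-17:u+16];ct,_=cv2.findContours((w<68).astype(np.uint8),0,1)
for k in ct:
    if cv2.contourArea(k)<60: continue
    h=np.array([onz(c,p[0]+[u-17,v-14],.013)[:2] for p in cv2.convexHull(k)],np.float32);r=cv2.minAreaRect(h)
    print("expected",e.round(4),"seen",np.round(r[0],4),np.round(r[1],4),round(r[2],1),"ahead",(np.array(r[0])-t[0][:2])@px[:2],"lat",(np.array(r[0])-t[0][:2])@t[1][:2,1])
print(t[0],[np.array(ctrl.sense()["contact_force"]).round(1)])
E
```

```text
clock: 15.7
position: [0.4598, 0.0633, 0.0248]
tool_rot: [[-0.707, 0.707, 0.001], [0.707, 0.707, -0.002], [-0.002, -0.001, -1.0]]
contact_force: [0.1, 1.0, -1.4]
width: 0.0497
grasp_force: 30.0
expected [0.5192 0.0039 0.013 ] seen [0.5177 0.0036] [0.0482 0.0489] 45.6 ahead 0.08319985137156775 lat -0.001223574779121002
[0.45981081 0.0633019  0.02475297] [array([-0.7,  0.3, -2.2])]
```

```bash
python3 -m crank '{"linear":[[0,0,1],[-20,0,1],[-40,0,1],[-55,1,1],[-70,1,1],[-77,1,1],[-77,1,1],[-77,1,1]],"delta_rot":[[0,0,0],[0,0,0],[0,0,0],[0,0,0],[0,0,0],[0,0,0],[0,0,0],[0,0,0]]}'
python3 - <<'E'
from h import *
print(tool()[0]-tool()[1][:,0]*.0835)
out=[]
for n in("side","scene"):
    c=imaging.camera(n);u,v=proj(c,[.565,-.04,.03]).astype(int);print(u,v)
    out.append(cv2.resize(c["image"][v-40:v+40,u-50:u+50],None,fx=4,fy=4,interpolation=cv2.INTER_CUBIC))
cv2.imwrite("pics/c5.png",np.hstack(out))
E
```

```text
clock: 16.42
position: [0.5149, 0.0101, 0.0244]
tool_rot: [[-0.707, 0.708, 0.002], [0.708, 0.707, -0.002], [-0.002, -0.0, -1.0]]
contact_force: [0.8, -0.4, -1.3]
width: 0.0494
grasp_force: 30.0
[ 0.57389644 -0.04900192  0.02461564]
354 283
333 277
```

View pics/c5.png

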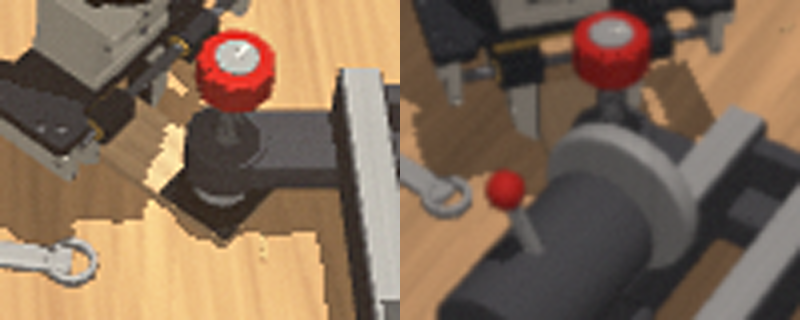

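The crop shows the rubber under the foot. Its left corner is at (162,195) and its front corner at (227,241), with the foot plate's front edge at about (218,207). I check the centring numerically.

Run:
```python
from h import *
c=imaging.camera("side")
q=lambda x,y:(x/4+304-.4,y/4+243-.4)
A=onz(c,q(162,195),.0115)[:2];B=onz(c,q(227,241),.0115)[:2]
print(A,B,np.linalg.norm(A-B),np.degrees(np.arctan2(*(B-A)[::-1])))
d=(B-A)/np.linalg.norm(B-A);n=np.array([-d[1],d[0]])
print("rubber centre",(A+B)/2+.025*n, B-.026*d+.025*n)
F=onz(c,q(218,207),.018);print("foot front edge",F)
o=-np.array(c["R"]).T@c["t"];v=F-o;v=v[:2]/np.linalg.norm(v[:2]);print("foot centre ~",F[:2]+.018*v)
hsv=cv2.cvtColor(c["image"],cv2.COLOR_BGR2HSV)
print("knob from side z.134",onz(c,(362,260.5),.134))
```

```text
[ 0.53943043 -0.04976163] [ 0.57516251 -0.08570178] 0.05068013567022511 -45.16633287738946
rubber centre [ 0.57502538 -0.05010543] [ 0.5745601  -0.04963743]
foot front edge [ 0.57179573 -0.06513126  0.018     ]
foot centre ~ [ 0.57604947 -0.0476411 ]
knob from side z.134 [ 0.57384649 -0.05033975  0.134     ]
```

```bash
python3 -m crank '{"linear":[[0,0,1],[0,0,1],[0,0,1]],"delta_rot":[[0,0,0],[0,0,0],[0,0,0]]}'
python3 -m crank '{"linear":[[0,0,0],[0,0,0],[0,0,0],[0,0,0],[0,0,0],[0,0,-15],[0,0,-30],[15,0,-60],[20,0,-100],[20,0,-140],[20,0,-180],[20,0,-180]],"delta_rot":[[0,0,0],[0,0,0],[0,0,0],[0,0,0],[0,0,0],[0,0,0],[0,0,0],[0,0,0],[0,0,0],[0,0,0],[0,0,0],[0,0,0]]}' 66
python3 - <<'E'
from h import *
c=imaging.camera("side");u,v=354,283
a=cv2.resize(c["image"][v-40:v+40,u-50:u+50],None,fx=4,fy=4,interpolation=cv2.INTER_CUBIC)
w=imaging.camera("wrist")
cv2.imwrite("pics/c6.png",np.hstack([a,cv2.resize(w["image"],(400,300))[:320] if 0 else cv2.copyMakeBorder(cv2.resize(w["image"],(400,300)),0,20,0,0,0)]))
go([.5738,-.050,.19],Rt(100));print(np.round(ctrl.sense()["q"],2))
E
```

```text
clock: 16.82
position: [0.515, 0.0103, 0.0234]
tool_rot: [[-0.707, 0.707, 0.002], [0.707, 0.707, -0.002], [-0.002, -0.0, -1.0]]
contact_force: [-0.5, -0.1, -0.7]
width: 0.0494
grasp_force: 30.0
clock: 17.82
position: [0.5043, 0.024, 0.21]
tool_rot: [[-0.706, 0.708, 0.012], [0.708, 0.706, 0.0], [-0.008, 0.009, -1.0]]
contact_force: [1.9, 0.4, 0.6]
width: 0.0661
grasp_force: 0.0
lin mm [-103.7   -2.    15.3] rot [0.005 0.003 0.611]
[-0.67  0.31  0.66  1.97 -0.24  0.93  0.89]
```

View pics/c6.png

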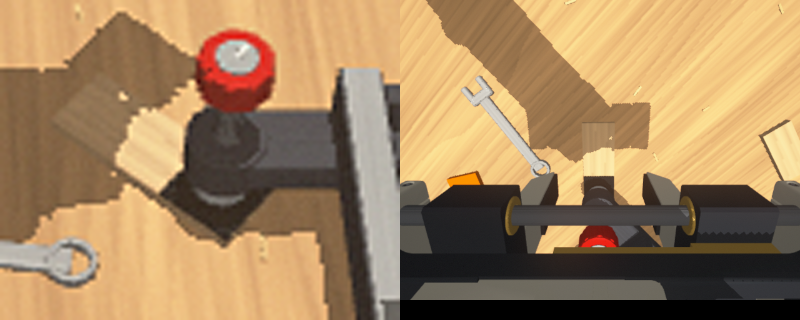

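The side crop shows the packing lying free and square under the foot, and the wrist view agrees. Next I move above the knob and turn the wrist back so it has room for the clockwise turning.

```bash
python3 -m crank '{"linear":[[-25,0,-5],[-50,-1,-10],[-75,-2,-10],[-100,-2,-10],[-104,-2,-10],[-104,-2,-10],[-104,-2,-10],[-104,-2,-10],[-104,-2,-10],[-104,-2,-10],[-104,-2,-10],[-104,-2,-10]],"delta_rot":[[0,0,-0.12],[0,0,-0.24],[0,0,-0.36],[0,0,-0.48],[0,0,-0.6],[0,0,-0.72],[0,0,-0.84],[0,0,-0.96],[0,0,-1.08],[0,0,-1.2],[0,0,-1.32],[0,0,-1.38]]}' 72
python3 - <<'E'
from h import *
s=ctrl.sense();R=tool()[1];yw=np.degrees(np.arctan2(R[1,0],R[0,0]));print(np.round(s["q"],2),yw)
go([.5738,-.050,.136],Rt(yw))
for i in range(6):
    imaging.camera("side");print(np.round(ctrl.sense()["wrist_torque"],3),np.round(ctrl.sense()["contact_force"],1))
E
```

```text
clock: 18.92
position: [0.5718, -0.0506, 0.2116]
tool_rot: [[-0.825, -0.565, -0.001], [-0.565, 0.825, -0.002], [0.002, -0.001, -1.0]]
contact_force: [0.3, 0.2, 0.5]
width: 0.072
grasp_force: 0.0
[-0.24  0.39  0.32  1.77 -0.14  1.01  2.31] -145.56456623460247
lin mm [-2.1 -0.6 75.6] rot [-0.001 -0.002  0.   ]
[ 0.093  0.05  -0.002] [-0.4 -0.2  0.1]
[-0.004  0.043 -0.032] [0.4 0.8 0. ]
[0.051 0.049 0.01 ] [-0.2 -0.6 -1.1]
[0.073 0.024 0.027] [ 0.4 -0.1  0.1]
[ 0.033  0.048 -0.046] [ 0.1 -0.7  0.1]
[0.105 0.081 0.019] [ 0.2 -0.   0.7]
```

```bash
python3 -m crank '{"linear":[[-2,0,20],[-2,-1,40],[-2,-1,60],[-2,-1,75],[-2,-1,75],[-2,-1,75]],"delta_rot":[[0,0,0],[0,0,0],[0,0,0],[0,0,0],[0,0,0],[0,0,0]]}'
python3 -m crank '{"linear":[[0,0,0],[0,0,0],[0,0,0],[0,0,0],[0,0,0],[0,0,0],[0,0,0],[0,0,0]],"delta_rot":[[0,0,0],[0,0,0],[0,0,0],[0,0,0],[0,0,0],[0,0,0],[0,0,0],[0,0,0]]}' 30
cat > tq.py <<'E'
from h import *
T=[];Fs=[];q=[];p=[];y=[];g=[]
for i in range(8):
    imaging.camera("wrist");s=ctrl.sense();T.append(s["wrist_torque"]);Fs.append(s["contact_force"]);R=np.array(s["tool_rot"]);y.append(R[:2,0]);p.append(s["position"]);g.append(s["tau"][6])
y=np.mean(y,0);print("tq",np.mean(T,0).round(3),"+-",(np.std(T,0)[2]/8**.5).round(3),"tau7",round(np.mean(g),3),"F",np.mean(Fs,0).round(1),"yaw",np.degrees(np.arctan2(y[1],y[0])).round(2),"p",np.mean(p,0).round(4),"q7",round(s["q"][6],2),"clk",s["clock"],"grip",s["grasp_force"])
E
python3 tq.py
```

```text
clock: 19.72
position: [0.5748, -0.0504, 0.1382]
tool_rot: [[-0.829, -0.559, 0.0], [-0.559, 0.829, -0.002], [0.001, -0.002, -1.0]]
contact_force: [0.1, 0.2, -0.0]
width: 0.0721
grasp_force: 0.0
clock: 20.38
position: [0.5755, -0.0501, 0.1393]
tool_rot: [[-0.828, -0.56, 0.003], [-0.56, 0.828, -0.002], [-0.001, -0.003, -1.0]]
contact_force: [-2.7, 2.1, 6.8]
width: 0.0434
grasp_force: 30.0
tq [ 0.413  0.428 -0.026] +- 0.008 tau7 0.017 F [-1.7  1.7  5.9] yaw -145.94 p [ 0.5755 -0.0501  0.1393] q7 2.33 clk 20.7833 grip 30.000946819782257
```

```bash
python3 -m crank '{"linear":[[0,0,0.2],[0,0,0.3],[0,0,0.5],[0,0,0.6],[0,0,0.8],[0,0,0.9],[0,0,1.1],[0,0,1.2],[0,0,1.4],[0,0,1.5],[0,0,1.7],[0,0,1.8]],"delta_rot":[[0,0,0.12],[0,0,0.24],[0,0,0.36],[0,0,0.48],[0,0,0.6],[0,0,0.72],[0,0,0.84],[0,0,0.96],[0,0,1.08],[0,0,1.2],[0,0,1.32],[0,0,1.4]]}'
python3 tq.py
```

```text
clock: 21.78
position: [0.5753, -0.0504, 0.1375]
tool_rot: [[-0.688, 0.725, 0.002], [0.725, 0.688, -0.002], [-0.003, 0.0, -1.0]]
contact_force: [-2.4, 1.4, 7.0]
width: 0.043
grasp_force: 30.0
tq [ 0.019  0.793 -0.069] +- 0.008 tau7 -0.109 F [-2.2  1.2  8.3] yaw 133.74 p [ 0.5753 -0.0504  0.1375] q7 1.18 clk 22.1833 grip 30.001197159290314
```

```bash
python3 -m crank '{"linear":[[0,0,0.2],[0,0,0.3],[0,0,0.5],[0,0,0.6],[0,0,0.6]],"delta_rot":[[0,0,0.12],[0,0,0.24],[0,0,0.36],[0,0,0.48],[0,0,0.5]]}' >/dev/null; python3 tq.py
python3 -m crank '{"linear":[[0,0,0.2],[0,0,0.3],[0,0,0.3]],"delta_rot":[[0,0,0.12],[0,0,0.24],[0,0,0.25]]}' >/dev/null; python3 tq.py
python3 -m crank '{"linear":[[0,0,0.2],[0,0,0.3],[0,0,0.3]],"delta_rot":[[0,0,0.12],[0,0,0.24],[0,0,0.25]]}' >/dev/null; python3 tq.py
python3 -m crank '{"linear":[[0,0,0.2],[0,0,0.3],[0,0,0.3]],"delta_rot":[[0,0,0.12],[0,0,0.24],[0,0,0.25]]}' >/dev/null; python3 tq.py
```

```text
tq [ 0.167  1.074 -0.075] +- 0.009 tau7 -0.107 F [-2.7  1.4  9. ] yaw 105.16 p [ 0.5751 -0.0503  0.1368] q7 0.78 clk 23.0 grip 30.001263320446014
tq [ 0.312  1.17  -0.08 ] +- 0.01 tau7 -0.104 F [-2.8  1.8  9.4] yaw 90.85 p [ 0.5751 -0.0502  0.1365] q7 0.58 clk 23.65 grip 30.001494884490967
tq [ 0.493  1.218 -0.077] +- 0.006 tau7 -0.103 F [-3.4  2.   9.7] yaw 76.53 p [ 0.5751 -0.0501  0.1362] q7 0.38 clk 24.3 grip 30.00141441822052
tq [ 0.642  1.179 -0.094] +- 0.009 tau7 -0.103 F [-3.   2.2  9.3] yaw 62.21 p [ 0.5751 -0.05    0.1359] q7 0.18 clk 24.95 grip 30.00144124031067
```

```bash
python3 -m crank '{"linear":[[0,0,0.2],[0,0,0.3],[0,0,0.3]],"delta_rot":[[0,0,0.12],[0,0,0.24],[0,0,0.25]]}' >/dev/null; python3 tq.py
python3 -m crank '{"linear":[[0,0,0.2],[0,0,0.3],[0,0,0.3]],"delta_rot":[[0,0,0.12],[0,0,0.24],[0,0,0.25]]}' >/dev/null; python3 tq.py
```

```text
tq [ 0.809  1.101 -0.084] +- 0.01 tau7 -0.103 F [-2.6  2.5  8.8] yaw 47.89 p [ 0.5751 -0.0499  0.1356] q7 -0.02 clk 25.6 grip 30.001411736011505
tq [ 0.894  0.96  -0.07 ] +- 0.007 tau7 -0.105 F [-2.1  2.2  9. ] yaw 33.57 p [ 0.5753 -0.0498  0.1353] q7 -0.22 clk 26.25 grip 30.001404583454132
```

```bash
python3 -m crank '{"linear":[[0,0,0.2],[0,0,0.3],[0,0,0.3]],"delta_rot":[[0,0,0.12],[0,0,0.24],[0,0,0.25]]}' >/dev/null; python3 tq.py
python3 -m crank '{"linear":[[0,0,0.2],[0,0,0.3],[0,0,0.3]],"delta_rot":[[0,0,0.12],[0,0,0.24],[0,0,0.25]]}' >/dev/null; python3 tq.py
python3 -m crank '{"linear":[[0,0,0.2],[0,0,0.3],[0,0,0.3]],"delta_rot":[[0,0,0.12],[0,0,0.24],[0,0,0.25]]}' >/dev/null; python3 tq.py
```

```text
tq [ 0.993  0.796 -0.056] +- 0.008 tau7 -0.109 F [-1.7  2.8  8. ] yaw 19.24 p [ 0.5754 -0.0497  0.135 ] q7 -0.42 clk 26.9 grip 30.001190900802612
tq [ 0.981  0.622 -0.074] +- 0.014 tau7 -0.124 F [-1.5  2.6  7.7] yaw 4.92 p [ 0.5754 -0.0498  0.1346] q7 -0.64 clk 27.55 grip 30.001157820224762
tq [ 0.895  0.455 -0.059] +- 0.008 tau7 -0.136 F [-1.5  2.5  6.7] yaw -9.4 p [ 0.5755 -0.0498  0.1343] q7 -0.88 clk 28.2 grip 30.000963807106018
```

```bash
python3 -m crank '{"linear":[[0,0,0.2],[0,0,0.3],[0,0,0.3]],"delta_rot":[[0,0,0.12],[0,0,0.24],[0,0,0.25]]}' >/dev/null; python3 tq.py
python3 -m crank '{"linear":[[0,0,0.2],[0,0,0.3],[0,0,0.3]],"delta_rot":[[0,0,0.12],[0,0,0.24],[0,0,0.25]]}' >/dev/null; python3 tq.py
python3 -m crank '{"linear":[[0,0,0.2],[0,0,0.3],[0,0,0.3]],"delta_rot":[[0,0,0.12],[0,0,0.24],[0,0,0.25]]}' >/dev/null; python3 tq.py
```

```text
tq [ 0.817  0.366 -0.052] +- 0.009 tau7 -0.144 F [-0.9  2.2  6.1] yaw -23.73 p [ 0.5756 -0.0499  0.134 ] q7 -1.12 clk 28.85 grip 30.000901222229004
tq [ 0.731  0.284 -0.072] +- 0.01 tau7 -0.148 F [-1.   2.1  5.5] yaw -38.05 p [ 0.5756 -0.05    0.1337] q7 -1.36 clk 29.5 grip 30.000688433647156
tq [ 0.642  0.239 -0.077] +- 0.011 tau7 -0.135 F [-0.9  1.9  5.2] yaw -52.38 p [ 0.5756 -0.0501  0.1334] q7 -1.61 clk 30.15 grip 30.000797510147095
```

```bash
python3 -m crank '{"linear":[[0,0,0.2],[0,0,0.3],[0,0,0.3]],"delta_rot":[[0,0,0.12],[0,0,0.24],[0,0,0.25]]}' >/dev/null; python3 tq.py
python3 -m crank '{"linear":[[0,0,0.2],[0,0,0.3],[0,0,0.3]],"delta_rot":[[0,0,0.12],[0,0,0.24],[0,0,0.25]]}' >/dev/null; python3 tq.py
python3 -m crank '{"linear":[[0,0,0.2],[0,0,0.3],[0,0,0.3]],"delta_rot":[[0,0,0.12],[0,0,0.24],[0,0,0.25]]}' >/dev/null; python3 tq.py
```

```text
tq [ 0.567  0.235 -0.113] +- 0.01 tau7 -0.098 F [-1.   1.8  5.6] yaw -66.71 p [ 0.5756 -0.0501  0.1331] q7 -1.85 clk 30.8 grip 30.000732243061066
tq [ 0.507  0.28  -0.169] +- 0.003 tau7 -0.061 F [-0.8  1.7  5.5] yaw -81.04 p [ 0.5756 -0.0502  0.1328] q7 -2.1 clk 31.45 grip 30.00072956085205
tq [ 0.457  0.349 -0.11 ] +- 0.013 tau7 -0.102 F [-1.   1.5  5.9] yaw -95.36 p [ 0.5756 -0.0503  0.1325] q7 -2.35 clk 32.1 grip 30.000857412815094
```

```bash
python3 tq.py
python3 -m crank '{"linear":[[0,0,0.1]],"delta_rot":[[0,0,0.08]]}' >/dev/null; python3 tq.py
python3 -m crank '{"linear":[[0,0,0.1]],"delta_rot":[[0,0,0.08]]}' >/dev/null; python3 tq.py
```

```text
tq [ 0.461  0.333 -0.129] +- 0.016 tau7 0.131 F [-0.8  1.8  5.9] yaw -95.33 p [ 0.5756 -0.0503  0.1325] q7 -2.35 clk 32.5 grip 30.000693798065186
tq [ 0.441  0.375 -0.039] +- 0.034 tau7 0.051 F [-1.1  1.   5.8] yaw -99.99 p [ 0.5755 -0.0503  0.1324] q7 -2.43 clk 32.9833 grip 30.00088334083557
tq [ 0.445  0.377 -0.042] +- 0.033 tau7 0.036 F [-1.   1.5  5.9] yaw -104.58 p [ 0.5755 -0.0503  0.1323] q7 -2.51 clk 33.4667 grip 30.000880658626556
```

```bash
cat > seq.py <<'E'
from h import *
a=[];b=[];y=[]
for i in range(12):
    imaging.camera("wrist");s=ctrl.sense();a.append(s["wrist_torque"][2]);b.append(s["tau"][6]);R=s["tool_rot"];y.append(np.degrees(np.arctan2(R[1][0],R[0][0])))
print(np.round(a,2),np.round(b,2),np.round(y,2))
E
python3 seq.py
```

```text
Traceback (most recent call last):
  File "seq.py", line 4, in <module>
    imaging.camera("wrist");s=ctrl.sense();a.append(s["wrist_torque"][2]);b.append(s["tau"][6]);R=s["tool_rot"];y.append(np.degrees(np.arctan2(R[1][0],R[0][0])))
    ~~~~~~~~~~~~~~^^^^^^^^^
ValueError: 200 camera calls are used up
```

Cameras are used up, so I measure the turning torque while moving instead, since friction lets it relax at rest. First I back off slowly, sampling every row.

```bash
cat > ts.py <<'E'
from h import *
s=ctrl.sense();R=s["tool_rot"];print(round(s["clock"],2),"tq",round(s["wrist_torque"][2],3),"tau7",round(s["tau"][6],3),"Fz",round(s["contact_force"][2],1),"yaw",round(float(np.degrees(np.arctan2(R[1][0],R[0][0]))),2),"w7",round(s["joint_velocities"][6],2))
E
python3 ts.py
python3 -m crank '{"linear":[[0,0,-0.1]],"delta_rot":[[0,0,-0.1]]}' >/dev/null; python3 ts.py
python3 -m crank '{"linear":[[0,0,-0.1]],"delta_rot":[[0,0,-0.1]]}' >/dev/null; python3 ts.py
python3 -m crank '{"linear":[[0,0,-0.1]],"delta_rot":[[0,0,-0.1]]}' >/dev/null; python3 ts.py
python3 -m crank '{"linear":[[0,0,-0.2]],"delta_rot":[[0,0,-0.1]]}' >/dev/null; python3 ts.py
python3 -m crank '{"linear":[[0,0,-0.1]],"delta_rot":[[0,0,-0.1]]}' >/dev/null; python3 ts.py
python3 -m crank '{"linear":[[0,0,-0.1]],"delta_rot":[[0,0,-0.1]]}' >/dev/null; python3 ts.py
python3 -m crank '{"linear":[[0,0,-0.1]],"delta_rot":[[0,0,-0.1]]}' >/dev/null; python3 ts.py
python3 -m crank '{"linear":[[0,0,-0.2]],"delta_rot":[[0,0,-0.1]]}' >/dev/null; python3 ts.py
python3 -m crank '{"linear":[[0,0,-0.1]],"delta_rot":[[0,0,-0.1]]}' >/dev/null; python3 ts.py
python3 -m crank '{"linear":[[0,0,-0.1]],"delta_rot":[[0,0,-0.1]]}' >/dev/null; python3 ts.py
```

```text
33.92 tq -0.073 tau7 0.073 Fz 5.8 yaw -104.49 w7 -0.0
34.0 tq -0.204 tau7 -3.739 Fz 7.7 yaw -98.86 w7 1.13
34.08 tq -0.178 tau7 -2.289 Fz 6.3 yaw -92.81 w7 1.01
34.17 tq -0.151 tau7 -1.915 Fz 6.3 yaw -87.04 w7 0.99
34.25 tq -0.141 tau7 -1.879 Fz 2.9 yaw -81.3 w7 0.98
34.33 tq -0.128 tau7 -1.883 Fz 3.8 yaw -75.57 w7 0.98
34.42 tq -0.099 tau7 -1.886 Fz 4.8 yaw -69.84 w7 0.97
34.5 tq -0.085 tau7 -1.895 Fz 4.8 yaw -64.11 w7 0.97
34.58 tq -0.085 tau7 -1.902 Fz 3.1 yaw -58.38 w7 0.96
34.67 tq -0.097 tau7 -1.907 Fz 4.1 yaw -52.65 w7 0.96
34.75 tq -0.051 tau7 -1.909 Fz 4.4 yaw -46.91 w7 0.96
```

```bash
python3 -m crank '{"linear":[[0,0,0.1]],"delta_rot":[[0,0,0.06]]}' >/dev/null; python3 ts.py
python3 -m crank '{"linear":[[0,0,0.1]],"delta_rot":[[0,0,0.06]]}' >/dev/null; python3 ts.py
python3 -m crank '{"linear":[[0,0,0.1]],"delta_rot":[[0,0,0.06]]}' >/dev/null; python3 ts.py
python3 -m crank '{"linear":[[0,0,0.1]],"delta_rot":[[0,0,0.06]]}' >/dev/null; python3 ts.py
python3 -m crank '{"linear":[[0,0,0.1]],"delta_rot":[[0,0,0.06]]}' >/dev/null; python3 ts.py
python3 -m crank '{"linear":[[0,0,0.1]],"delta_rot":[[0,0,0.06]]}' >/dev/null; python3 ts.py
python3 -m crank '{"linear":[[0,0,0]],"delta_rot":[[0,0,0.06]]}' >/dev/null; python3 ts.py
python3 -m crank '{"linear":[[0,0,0.1]],"delta_rot":[[0,0,0.06]]}' >/dev/null; python3 ts.py
python3 -m crank '{"linear":[[0,0,0.1]],"delta_rot":[[0,0,0.06]]}' >/dev/null; python3 ts.py
python3 -m crank '{"linear":[[0,0,0]],"delta_rot":[[0,0,0.06]]}' >/dev/null; python3 ts.py
python3 -m crank '{"linear":[[0,0,0.1]],"delta_rot":[[0,0,0.06]]}' >/dev/null; python3 ts.py
python3 -m crank '{"linear":[[0,0,0.1]],"delta_rot":[[0,0,0.06]]}' >/dev/null; python3 ts.py
```

```text
34.83 tq 0.033 tau7 4.122 Fz 4.0 yaw -50.18 w7 -0.78
34.92 tq -0.005 tau7 1.8 Fz 3.9 yaw -54.16 w7 -0.6
35.0 tq 0.104 tau7 1.187 Fz 6.4 yaw -57.66 w7 -0.58
35.08 tq 0.056 tau7 1.119 Fz 6.7 yaw -61.1 w7 -0.58
35.17 tq 0.125 tau7 1.103 Fz 6.3 yaw -64.54 w7 -0.58
35.25 tq 0.075 tau7 1.09 Fz 7.2 yaw -67.97 w7 -0.58
35.33 tq 0.158 tau7 1.084 Fz 5.6 yaw -71.41 w7 -0.58
35.42 tq 0.169 tau7 1.087 Fz 7.0 yaw -74.84 w7 -0.59
35.5 tq 0.179 tau7 1.107 Fz 7.0 yaw -78.28 w7 -0.6
35.58 tq 0.222 tau7 1.126 Fz 6.5 yaw -81.71 w7 -0.61
35.67 tq 0.154 tau7 1.129 Fz 6.4 yaw -85.15 w7 -0.62
35.75 tq 0.193 tau7 1.14 Fz 8.3 yaw -88.59 w7 -0.63
```

Contact is clear in both directions, near yaw −65°. At yaw −88.6° the torque corresponds to roughly 13 N. I ease back slightly, then let go and rise.

```bash
python3 -m crank '{"linear":[[0,0,0],[0,0,0],[0,0,0],[0,0,0]],"delta_rot":[[0,0,-0.04],[0,0,-0.04],[0,0,-0.04],[0,0,-0.04]]}' >/dev/null; python3 ts.py
python3 -m crank '{"linear":[[0,0,0],[0,0,0],[0,0,0],[0,0,0],[0,0,0],[0,0,0]],"delta_rot":[[0,0,0],[0,0,0],[0,0,0],[0,0,0],[0,0,0],[0,0,0]]}' 72
python3 -m crank '{"linear":[[0,0,-10],[0,0,-25],[0,0,-45],[0,0,-70],[0,0,-90],[0,0,-90],[0,0,-90],[0,0,-90]],"delta_rot":[[0,0,0],[0,0,0],[0,0,0],[0,0,0],[0,0,0],[0,0,0],[0,0,0],[0,0,0]]}'; python3 ts.py
```

```text
36.08 tq -0.009 tau7 0.024 Fz 7.0 yaw -86.15 w7 -0.0
clock: 36.58
position: [0.5752, -0.0505, 0.132]
tool_rot: [[0.067, -0.998, 0.002], [-0.998, -0.067, -0.002], [0.002, -0.002, -1.0]]
contact_force: [0.1, -0.7, 0.2]
width: 0.0715
grasp_force: 0.0
clock: 37.25
position: [0.5749, -0.05, 0.2221]
tool_rot: [[0.067, -0.998, 0.002], [-0.998, -0.067, -0.001], [0.002, -0.002, -1.0]]
contact_force: [0.1, -0.6, 0.5]
width: 0.0717
grasp_force: 0.0
37.25 tq 0.072 tau7 -0.039 Fz 0.5 yaw -86.17 w7 0.0
```

```bash
python3 -c "
from bench import ctrl
print(ctrl.finish_job())"
```

```text
the job is handed in; nothing more can be done
None
```

The packing lies flat under the foot, its rubber centred to about 2 mm. The foot is screwed down to an estimated 11–12 N, give or take about 5 N, judged from knob torque alone because the camera calls had run out. I overshot to perhaps 25–28 N before backing off; the arm is clear and the job was handed in at 37 s, with no verdict returned.

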